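# Turn the bread tray so its low front faces the customers

## Robot

A 7-joint arm with a two-finger parallel gripper is mounted at the origin on the work surface. World frame = base frame: x ahead of the robot, y to its left, z up, the work surface at z = 0. Lengths are in m, angles in rad, forces in N, time in s.
With the tool pointing down it reaches from about 0.4 to 0.85 m from the base axis. Payload 10.4 kg.
Tool frame: the origin (TCP) lies midway between the tips of the shut fingers; the grasp point (between the pads) lies 19 mm behind it; z points along the fingers, y is the line along which they close (so a half turn about z gives the same grasp; the last joint's range is limited). The gripper opens to 85 mm and grips with 20 to 120 N. Pads are 22 mm wide; open, the fingers measure 114 mm over their backs; the gripper's body (76 mm by 85 mm) begins 54 mm behind the grasp point. The pads swing forward as they close: fully open they stand 13 mm farther back than shut.
Start: joints at [-1.353, 0.332, -0.065, 1.46, 0.022, 1.35, -0.088], TCP at [0.149, 0.607, 0.231] pointing down, gripper open.
Joint ranges: [-2.6, 2.6], [-0.5, 2.12], [-1.47, 1.34], [0.16, 2.42], [-1.27, 4.41], [0.06, 2.06], [-2.6, 2.6]. Speed limits (rad/s): [2.22, 2.22, 2.79, 2.79, 3.14, 3.14, 3.14].

## Interface

Orientations are given as a unit quaternion [x, y, z, w].
In Python, from workcell import get_obs, camera, camera_params, hand_in gives the robot as it stands.
- The arm moves only by the tool carry_out, never from a script. Its argument "commands" is a list that holds one entry, the list of rows, each a list of 6 numbers: the shift along the tool's x, y, z in units of 40 mm (1.0 is 40 mm), then the turn, a rotation vector about the tool's x, y, z in units of 6 degrees (1.0 is 6 degrees). In form: [[[x, y, z, ax, ay, az], ...]]. A call has 1 to 20 rows; each row shifts and turns the commanded pose from where the row before left it, along the tool's axes as they then stand; what a row does not reach is not made up. A row lasts 1/12 s, in which the tool goes at most 41.7 mm and 7.16 degrees, less where a joint would pass 70% of its speed; a pose out of reach is approached as far as the arm can. A call is refused whole if a number of a shift passes 1 or a number of a turn 1, either way. A call with a gripper value outside its range is refused whole. "hand" is the closure, from -1 (fully open) to 1 (shut), set as the call begins (left out, the last holds). The fingers move at their own pace and stop on an object; "force" is the grip in N (left out, the last holds). Time passes only in rows, so rows that do not move let the fingers close. It gives the time, the measured TCP pose, the force, the opening and the grip force at its end, in the units of the state.
- get_obs(): the state, without advancing time (a new reading comes with each control period).
- camera(name): name is "scene" or "side" or "wrist"; returns the picture (400x640x3 uint8, red, green, blue); there is no depth.
- camera_params(name): a dict with "mtx" (3x3 intrinsics, pixels), "R" (3x3) and "t" (3): a world point X has camera coordinates R X + t. Camera axes: x right, y down, z forward; pixel columns grow to the right and rows downward; lengths in m; the calibration is good to about 2 mm. A picture is of the moment at which its call begins: read the wrist's pose just before it. camera_params takes no time and is no camera call; for the wrist camera it gives the pose at the moment of the call.
- hand_in(): hands the job in; it is judged then, once.
The state is a dict: "clock": time; "joint_pos": joint angles; "joint_velocities": joint speeds; "tau": joint torques, N m; "position": TCP position; "ee_rot": TCP orientation; "ft_force": force on the tool from outside, world axes, zero at the start; "torque": the same for the moment, N m; "grip_width": opening from 0.0 (shut) to 1.0 (fully open); "grasp_force": force on a finger pad.
Only numpy, scipy, OpenCV 4.12 (cv2) and the standard library are available. Lean on these libraries where they do the work, as an engineer would, in place of code of your own. Each camera call takes 0.05 s, during which the arm holds its last target. There are 200 camera calls.

## Task

On the bakery counter, turn the square bread tray a quarter turn, anticlockwise seen from above, by pushing it round against the fixed corner post, until its side lies flush along the post and the low rail and its low front faces out the way the rail runs. Keep the tray flat on the counter, do not disturb the oblong tray or the round tin, and leave the tray standing still.

Things in the scene. Friction and masses are not known exactly. Their poses are not given: they have to be found in the camera images.
- square_tray: Open wooden tray, 120 x 120 mm, loose, about 0.4 kg; walls 8 mm thick, 45 mm high, but the front (+x side) is a low lip 22 mm high; floor 6 mm thick. Origin: centre of its underside. Two fixed rolls fill the back (-x) half. At the start its +y wall faces the post, 4 to 20 mm away; a shut gripper set inside, in the corner of +y wall and lip, can push the wall and swing it round the post.
- corner: Fixed steel corner: round upright post 24 mm across, 55 mm high; low rail 24 mm wide, 25 mm high, running 130 mm from the post's axis. Origin on the post's axis at counter level, +x along the rail, roughly away from the robot. The tray starts at -x of the post, its front to corner -y, and ends at -y of the rail: tray +y wall against post and rail (centre at y = -72 mm), tray +x along corner +x.
- long_tray: Bystander: oblong open wooden tray of the same make, 80 x 160 mm, 45 mm high, its low lip on a long side (+x); three rolls. Origin: centre of its underside. Stands left of the rail or well to the right of the work; changes places with the tin.
- tin: Bystander: round plain metal tin with a lid, 93 mm across, 52 mm high; loose. Origin: centre of its underside. Changes places with the long tray.
There are look-alikes about, which are no part of the job. What is shaped like the square_tray but pink or red is not meant.

How it is judged:
By the outcome, as a careful person would: the job done as asked, in the order asked, and still so for the second after the job is handed in, with the robot touching nothing.
It also fails if it takes over 42 s, if anything falls off the work surface, if the arm or the gripper's body presses on something with over 40 N, if the wrist force passes 120 N, or if a joint passes its speed limit or range.

## Working session

There is one attempt and no reset: what is moved stays moved. The work goes in short steps, Python scripts to look and compute and a tool call to move; the robot and the scene stay as the last step left them, time stands still between calls to the robot, and variables do not carry over. Pictures are saved under pics/ and viewed, at most 10 in all, crops included, and the job is handed in when it is done.

Besides the shell and the picture viewer there is one more tool, called in YAML: its name, and indented under it one key for each argument. carry_out: Moves the arm, as the interface text tells. Its arguments: {"type":"object","properties":{"commands":{"type":"array"},"hand":{"type":"number"},"force":{"type":"number"}},"required":["commands"]}

```bash
mkdir -p pics; python3 - <<'E'
from workcell import *
import cv2
for n in ["scene","side"]:
    cv2.imwrite(f"pics/{n}0.png",camera(n)[:,:,::-1])
    p=camera_params(n);print(n,p)
o=get_obs();print(o["clock"],o["position"],o["ee_rot"])
E
```

```text
scene {'mtx': array([[491.98848043,   0.        , 323.9604703 ],
       [  0.        , 491.98848043, 195.88183353],
       [  0.        ,   0.        ,   1.        ]]), 'R': array([[ 0.29092403,  0.95659357,  0.01708673],
       [ 0.61680308, -0.17387302, -0.76767319],
       [-0.73138032,  0.23387372, -0.6406137 ]]), 't': array([-0.18343404, -0.27837938,  1.57958815])}
side {'mtx': array([[411.59372771,   0.        , 319.99623127],
       [  0.        , 411.59372771, 200.55612902],
       [  0.        ,   0.        ,   1.        ]]), 'R': array([[-0.92710059, -0.37480955, -0.00151417],
       [-0.28705851,  0.71263223, -0.6401193 ],
       [ 0.24100187, -0.59302033, -0.76827403]]), 't': array([0.47896539, 0.14643801, 0.9239198 ])}
0.1 [0.14895325 0.60664185 0.23060688] [ 1.20085860e-01  9.92763308e-01 -6.29948484e-04 -5.63218600e-05]
```

View pics/scene0.png

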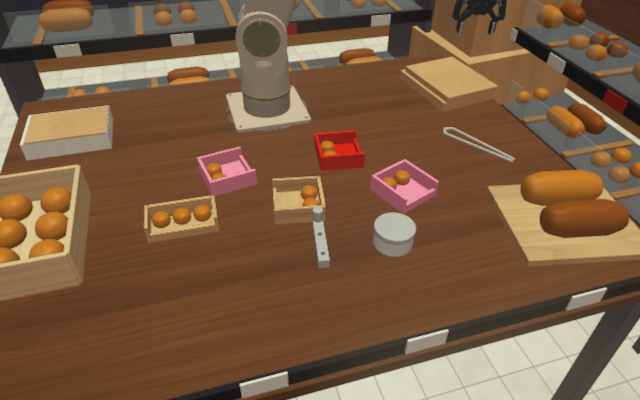

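View pics/side0.png

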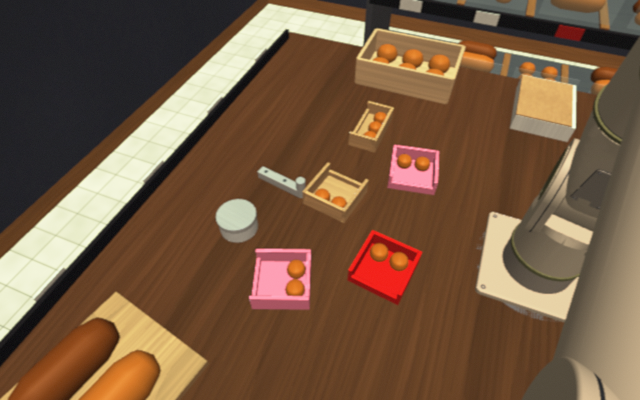

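Candidates (scene pixels): wooden square tray (299,199), pink trays (227,170) and (404,184), red tray (339,150), oblong tray (181,218), crate (35,235). I choose the wooden tray at (299,199): it is next to the post (318,214), its rolls are on the right and its lip on the left. The rail runs down to (322,265), the tin is at (394,234) and the long tray at (181,218).

```bash
python3 - <<'E'
import cv2,numpy as np
a=cv2.imread("pics/scene0.png")[170:275,260:360];b=cv2.imread("pics/side0.png")[150:230,250:380]
a=cv2.resize(a,None,fx=4,fy=4,interpolation=cv2.INTER_CUBIC)[:420]
b=cv2.resize(b,None,fx=3,fy=3,interpolation=cv2.INTER_CUBIC)
c=np.zeros((420,800,3),np.uint8);c[:,:400]=a;c[:240,405:795]=b
cv2.imwrite("pics/crop.png",c)
E
```

```text
(no output)
```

View pics/crop.png

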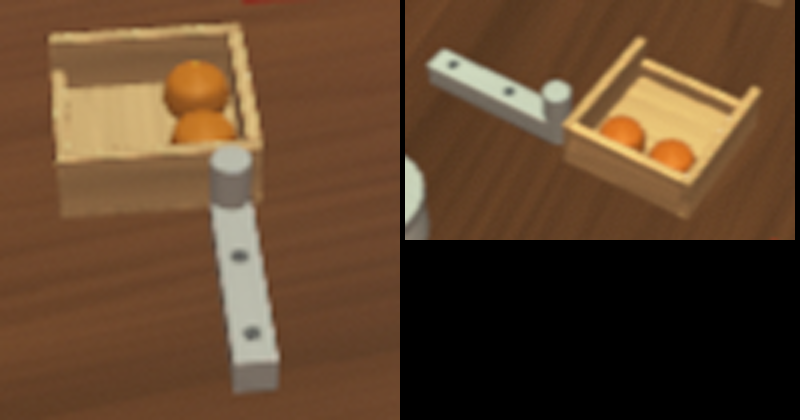

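The crop confirms the choice: pale wood, low lip on the left in the scene view (272–274, 179–209) and rolls on the right. The post top is at scene (318,210) and side (301,179).

```bash
cat > h.py <<'E'
import numpy as np
from workcell import *
def ray(n,uv,z):
    p=camera_params(n);d=p["R"].T@np.linalg.solve(p["mtx"],[*uv,1]);c=-p["R"].T@p["t"]
    return (c+d*(z-c[2])/d[2])[:2]
E
python3 - <<'E'
from h import *
np.set_printoptions(precision=4,suppress=True)
S={"scene":dict(BR=(319.3,176.3),FR=(325.3,206.5),FL=(274,209.2),BL=(272.3,179),post=(317.5,209.7),rail=(323.5,259.7)),
"side":dict(FR=(303.5,191.8),BR=(344.8,210.5),FL=(328.5,163.2),BL=(367,179.8),post=(300.5,179.1),rail=(260.2,169.2))}
for n,d in S.items():
    P={k:ray(n,v,{"post":.055,"rail":.025}.get(k,.045)) for k,v in d.items()}
    print(n,P); c=sum(P[k] for k in("BR","FR","FL","BL"))/4
    e=P["rail"]-P["post"];e2=P["FR"]-P["BR"]+P["FL"]-P["BL"];e3=P["FR"]-P["FL"]
    print(c,np.linalg.norm(e),np.degrees(np.arctan2(e[1],e[0])),np.linalg.norm(e2)/2,np.degrees(np.arctan2(e2[1],e2[0])),np.linalg.norm(e3),np.degrees(np.arctan2(e3[1],e3[0]))-90)
E
```

```text
scene {'BR': array([0.44  , 0.0449]), 'FR': array([0.5548, 0.0255]), 'FL': array([ 0.5315, -0.0918]), 'BL': array([ 0.419 , -0.0712]), 'post': array([0.5715, 0.0015]), 'rail': array([ 0.6969, -0.0217])}
[ 0.4863 -0.0232] 0.1275148186827073 -10.46408672383711 0.11541590471839615 -9.95647299702552 0.11956133608797159 -11.22540940372383
side {'FR': array([0.5495, 0.0262]), 'BR': array([0.436 , 0.0434]), 'FL': array([ 0.5285, -0.0884]), 'BL': array([ 0.4177, -0.0698]), 'post': array([ 0.5692, -0.0014]), 'rail': array([ 0.6941, -0.0192])}
[ 0.4829 -0.0221] 0.12621093419669244 -8.130243061874063 0.11349024227378961 -9.06503817682338 0.11648987401026045 -10.386305953639905
```

carry_out:
  commands:
    - [[-0.64, -0.71, 0, 0, 0, 0], [-0.64, -0.71, 0, 0, 0, 0], [-0.64, -0.71, 0, 0, 0, 0], [-0.64, -0.71, 0, 0, 0, 0], [-0.64, -0.71, 0, 0, 0, 0], [-0.64, -0.71, 0, 0, 0, 0], [-0.64, -0.71, 0, 0, 0, 0], [-0.64, -0.71, 0, 0, 0, 0], [-0.64, -0.71, 0, 0, 0, 0], [-0.64, -0.71, 0, 0, 0, 0], [-0.64, -0.71, 0, 0, 0, 0], [-0.64, -0.71, 0, 0, 0, 0], [-0.64, -0.71, 0, 0, 0, 0], [-0.64, -0.71, 0, 0, 0, 0], [-0.64, -0.71, 0, 0, 0, 0], [-0.64, -0.71, 0, 0, 0, 0], [-0.64, -0.71, 0, 0, 0, 0], [-0.64, -0.71, 0, 0, 0, 0], [-0.64, -0.71, 0, 0, 0, 0], [-0.64, -0.71, 0, 0, 0, 0]]
  hand: 1

```text
clock: 1.77
position: [0.5112, -0.0685, 0.2314]
ee_rot: [0.12, 0.993, 0.0, 0.0]
ft_force: [0.8, 0.8, -0.0]
grip_width: -0.003
grasp_force: 0.0
```

carry_out:
  commands:
    - [[0, 0, 0, 0, 0, 0.9], [0, 0, 0, 0, 0, 0.9], [0, 0, 0, 0, 0, 0.9], [0, 0, 0, 0, 0, 0.9], [0, 0, 0, 0, 0, 0.9], [0, 0, 0, 0, 0, 0.9], [0, 0, 0, 0, 0, 0.9], [0, 0, 0, 0, 0, 0.9], [0, 0, 0, 0, 0, 0.9], [0, 0, 0, 0, 0, 0.9], [0, 0, 0, 0, 0, 0.9], [0, 0, 0, 0, 0, 0.9], [0, 0, 0, 0, 0, 0.9], [0, 0, 0, 0, 0, 0.9], [0, 0, 0, 0, 0, 0.9], [0, 0, 0, 0, 0, 0.9], [0, 0, 0, 0, 0, 0], [0, 0, 0, 0, 0, 0]]

```text
clock: 3.27
position: [0.5106, -0.0667, 0.2311]
ee_rot: [0.766, 0.643, -0.0, -0.0]
ft_force: [0.2, -0.4, 0.3]
grip_width: 0.001
grasp_force: 0.0
```

```bash
python3 - <<'E'
from h import *
import cv2
from scipy.spatial.transform import Rotation as R
o=get_obs();print(o["clock"],o["position"],R.from_quat(o["ee_rot"]).as_matrix().round(3),o["joint_pos"],o["grip_width"])
cv2.imwrite("pics/w1.png",camera("wrist")[:,:,::-1])
E
```

```text
3.2667 [ 0.51064678 -0.06666651  0.23108874] [[ 0.174  0.985 -0.   ]
 [ 0.985 -0.174  0.   ]
 [ 0.    -0.    -1.   ]] [-0.7056087   0.08768825  0.8000526   1.78365932 -0.0653481   1.29772203
 -0.06483925] 0.0009366471316557216
```

View pics/w1.png

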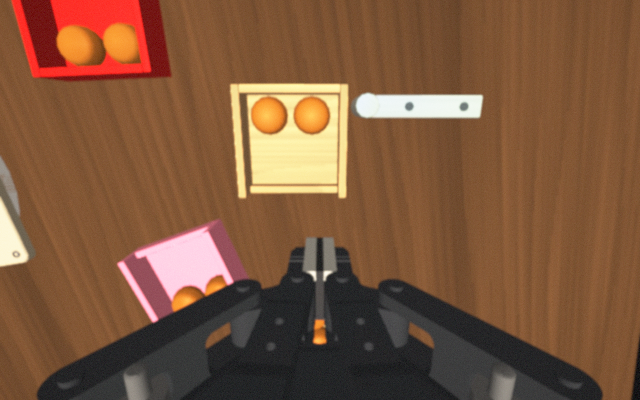

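The wrist view shows the tray's rim corners at (232,85), (348,85), (347,197) and (239,198). The post top is at (367,106), the rail end at (482,106), and the lip runs along row 189.

```bash
python3 - <<'E'
from h import *
np.set_printoptions(precision=4,suppress=True)
P={k:ray("wrist",v,z) for k,v,z in [("A",(232,85),.045),("B",(348,85),.045),("C",(347,197),.045),("D",(239,198),.045),("post",(367,105.5),.055),("rail",(482,106),.025),("lipR",(340,193),.022)]}
ang=lambda d:np.degrees(np.arctan2(d[1],d[0])).round(1)
print(P,sum(P[k] for k in "ABCD")/4,ang(P["B"]-P["A"]),ang(P["C"]-P["B"]),ang(P["rail"]-P["post"]),[np.linalg.norm(P[a]-P[b]).round(4) for a,b in("AB","BC","CD","DA",("post","rail"))])
E
```

```text
{'A': array([0.4401, 0.0451]), 'B': array([0.556 , 0.0244]), 'C': array([ 0.5372, -0.0919]), 'D': array([ 0.4177, -0.0719]), 'post': array([0.5708, 0.0014]), 'rail': array([ 0.6991, -0.0213]), 'lipR': array([ 0.5307, -0.0921])} [ 0.4878 -0.0236] -10.1 -99.1 -10.0 [np.float64(0.1177), np.float64(0.1178), np.float64(0.1212), np.float64(0.119), np.float64(0.1303)]
```

carry_out:
  commands:
    - [[0.07, 0, 0.9, 0, 0, 0], [0, 0, 0.9, 0, 0, 0], [0, 0, 0.9, 0, 0, 0], [0, 0, 0.9, 0, 0, 0], [0, 0, 0.8, 0, 0, 0], [0, 0, 0.2, 0, 0, 0], [0, 0, 0.2, 0, 0, 0], [0, 0, 0.2, 0, 0, 0], [0, 0, 0.2, 0, 0, 0], [0, 0, 0.2, 0, 0, 0], [0, 0, 0, 0, 0, 0], [0, 0, 0, 0, 0, 0]]

```text
clock: 4.32
position: [0.5115, -0.0639, 0.0155]
ee_rot: [0.767, 0.642, 0.0, 0.0]
ft_force: [-0.6, -0.5, 0.2]
grip_width: -0.005
grasp_force: 0.0
```

carry_out:
  commands:
    - [[0, 0, 0.07, 0, 0, 0], [0, 0.1, 0, 0, 0, 0], [0, 0.1, 0, 0, 0, 0], [0, 0.08, 0, 0, 0, 0], [0, 0.04, 0, 0, 0, 0], [0, 0.04, 0, 0, 0, 0], [0, 0, 0, 0, 0, 0]]

```text
clock: 4.9
position: [0.5258, -0.0666, 0.0125]
ee_rot: [0.767, 0.641, 0.0, 0.0]
ft_force: [-1.1, 0.1, 0.6]
grip_width: -0.0
grasp_force: 0.3
```

carry_out:
  commands:
    - [[-0.04, 0.1, 0, 0, 0, -0.5], [-0.04, 0.1, 0, 0, 0, -0.5], [-0.04, 0.1, 0, 0, 0, -0.5], [-0.04, 0.1, 0, 0, 0, -0.5], [-0.04, 0.1, 0, 0, 0, -0.5], [-0.04, 0.1, 0, 0, 0, -0.5], [-0.04, 0.1, 0, 0, 0, -0.5], [-0.04, 0.1, 0, 0, 0, -0.5], [0, 0, 0, 0, 0, 0]]

```text
clock: 5.65
position: [0.5579, -0.0793, 0.0125]
ee_rot: [0.616, 0.788, 0.0, 0.0]
ft_force: [0.8, 0.4, -1.2]
grip_width: 0.001
grasp_force: 0.0
```

```bash
python3 - <<'E'
from h import *
import cv2
from scipy.spatial.transform import Rotation as R
o=get_obs();print(o["clock"],o["position"],o["ft_force"],R.from_quat(o["ee_rot"]).as_matrix()[:2,:2].round(3))
a=camera("scene")[160:280,250:370,::-1];b=camera("side")[140:240,240:390,::-1]
c=np.zeros((480,800,3),np.uint8);c[:480,:400]=cv2.resize(a,None,fx=4,fy=4,interpolation=2)[:,:400];c[:266,401:800]=cv2.resize(b,(399,266),interpolation=2)
cv2.imwrite("pics/m1.png",c)
E
```

```text
5.65 [ 0.55787258 -0.07929679  0.0124948 ] [ 0.7814503   0.37704069 -1.19977016] [[-0.241  0.971]
 [ 0.971  0.241]]
```

View pics/m1.png

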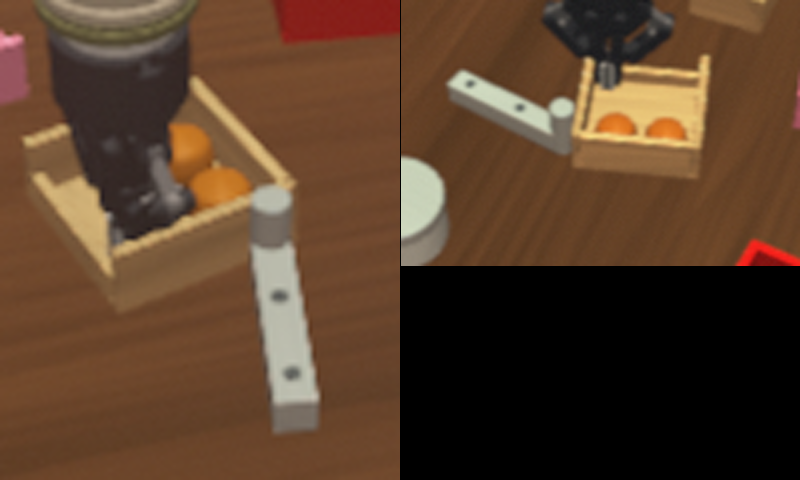

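The tray has turned about 24°, its wall is touching the post, and it lies flat. The post top is at crop (271,200) and the tray's front corner at (115,255). The forces are low, so I'll go on.

carry_out:
  commands:
    - [[-0.03, 0.1, 0, 0, 0, -0.5], [-0.03, 0.1, 0, 0, 0, -0.5], [-0.03, 0.1, 0, 0, 0, -0.5], [-0.03, 0.1, 0, 0, 0, -0.5], [-0.03, 0.1, 0, 0, 0, -0.5], [-0.03, 0.1, 0, 0, 0, -0.5], [-0.03, 0.1, 0, 0, 0, -0.5], [-0.03, 0.1, 0, 0, 0, -0.5], [0, 0, 0, 0, 0, 0]]

```text
clock: 6.5
position: [0.5903, -0.0743, 0.0124]
ee_rot: [0.439, 0.898, 0.0, -0.0]
ft_force: [0.1, 0.7, 0.2]
grip_width: -0.001
grasp_force: 0.2
```

```bash
cat > look.py <<'E'
from h import *
import cv2,sys
from scipy.spatial.transform import Rotation as R
o=get_obs();M=R.from_quat(o["ee_rot"]).as_matrix()
d=np.array([.571,.0007])-o["position"][:2];print(o["clock"],o["position"],o["ft_force"],"post in tool",M[:2,:2].T@d,"yaw",np.degrees(np.arctan2(M[1,1],M[0,1])))
a=camera("scene")[170:290,250:370,::-1];b=camera("side")[130:230,240:390,::-1]
c=np.zeros((480,800,3),np.uint8);c[:480,:400]=cv2.resize(a,None,fx=4,fy=4,interpolation=2)[:,:400];c[:266,401:800]=cv2.resize(b,(399,266),interpolation=2)
cv2.imwrite(sys.argv[1],c)
E
python3 look.py pics/m2.png
```

```text
6.5 [ 0.59033064 -0.07434426  0.01237292] [0.09638419 0.67386405 0.24347821] post in tool [0.07110427 0.0308139 ] yaw 37.87487769536
```

View pics/m2.png

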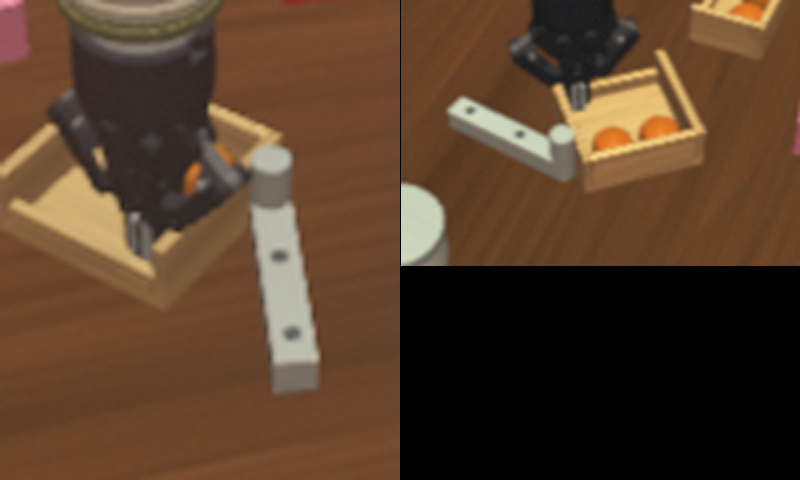

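The tray has turned about 48°, is still against the post at crop (271,180) and lies flat. I'll continue.

carry_out:
  commands:
    - [[-0.03, 0.1, 0, 0, 0, -0.5], [-0.03, 0.1, 0, 0, 0, -0.5], [-0.03, 0.1, 0, 0, 0, -0.5], [-0.03, 0.1, 0, 0, 0, -0.5], [-0.03, 0.1, 0, 0, 0, -0.5], [-0.03, 0.1, 0, 0, 0, -0.5], [-0.03, 0.1, 0, 0, 0, -0.5], [-0.03, 0.1, 0, 0, 0, -0.5], [-0.03, 0.1, 0, 0, 0, -0.5], [-0.03, 0.1, 0, 0, 0, -0.5], [-0.03, 0.1, 0, 0, 0, -0.5], [-0.03, 0.1, 0, 0, 0, -0.5], [0, 0, 0, 0, 0, 0]]

```text
clock: 7.68
position: [0.6291, -0.0443, 0.0123]
ee_rot: [0.141, 0.99, -0.0, -0.0]
ft_force: [-0.8, -0.1, 1.6]
grip_width: 0.002
grasp_force: 0.2
```

```bash
python3 look.py pics/m3.png
```

```text
7.6833 [ 0.62910636 -0.04429534  0.01233723] [-0.75969769 -0.12339011  1.61491143] post in tool [0.0683362  0.02703873] yaw 73.8344952348343
```

View pics/m3.png

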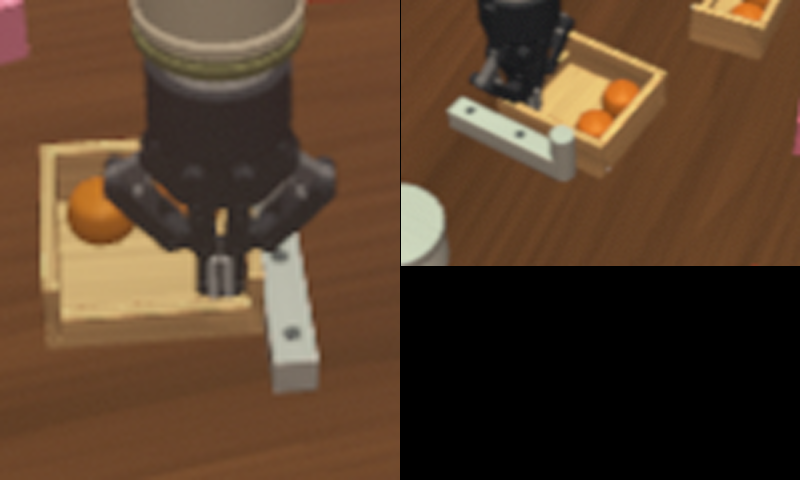

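carry_out:
  commands:
    - [[-0.02, 0.08, 0, 0, 0, -0.5], [-0.02, 0.08, 0, 0, 0, -0.5], [0, 0.03, 0, 0, 0, 0], [0, 0.03, 0, 0, 0, 0], [0, 0, 0, 0, 0, 0]]

```text
clock: 8.2
position: [0.6301, -0.0434, 0.0122]
ee_rot: [0.093, 0.996, -0.003, -0.002]
ft_force: [-10.9, -16.0, 6.2]
grip_width: -0.001
grasp_force: 11.2
```

```bash
python3 look.py pics/m4.png;python3 - <<'E'
import cv2
from h import *
w=camera("wrist")[:,:,::-1]; a=cv2.imread("pics/m4.png"); a[270:480,405:795]=cv2.resize(w,(390,244))[:210]; cv2.imwrite("pics/m4.png",a);cv2.imwrite("pics/w4.png",w)
E
```

```text
8.2 [ 0.63008602 -0.04337528  0.01220324] [-10.88616645 -15.95752863   6.20860894] post in tool [0.06622588 0.03237161] yaw 79.32923039464094
```

View pics/m4.png

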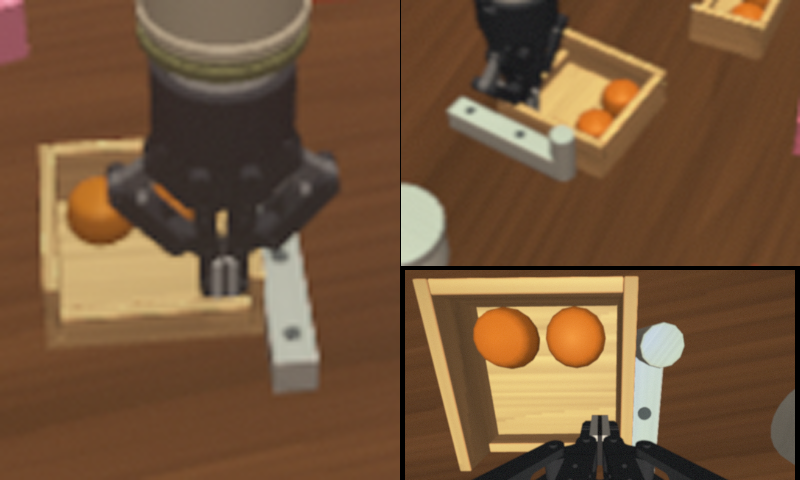

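The tray looks flush: in the wrist view its right wall lies along the post and the rail. I'll back the finger off, lift it clear and measure.

carry_out:
  commands:
    - [[0.04, -0.1, 0, 0, 0, 0], [0.04, -0.1, 0, 0, 0, 0], [0.03, -0.1, 0, 0, 0, 0], [0.02, -0.1, 0, 0, 0, 0], [0, -0.1, 0, 0, 0, 0], [0, 0, 0, 0, 0, 0]]

```text
clock: 8.85
position: [0.6241, -0.0561, 0.0126]
ee_rot: [0.089, 0.996, -0.0, 0.0]
ft_force: [0.1, 0.7, 1.0]
grip_width: 0.001
grasp_force: 0.0
```

carry_out:
  commands:
    - [[0, 0, -0.3, 0, 0, 0], [0, 0, -0.6, 0, 0, 0], [0, 0, -0.9, 0, 0, 0], [0, 0, -0.9, 0, 0, 0], [0, 0, -0.9, 0, 0, 0], [0, 0, -0.9, 0, 0, 0], [0.5, 0, -0.9, 0, 0, 0], [0.9, 0, 0, 0, 0, 0], [0, 0, 0, 0, 0, 0], [0, 0, 0, 0, 0, 0]]

```text
clock: 9.68
position: [0.5682, -0.0447, 0.2302]
ee_rot: [0.089, 0.996, 0.001, 0.001]
ft_force: [0.8, 0.1, -0.1]
grip_width: 0.001
grasp_force: 0.0
```

```bash
python3 - <<'E'
from h import *
import cv2
print(get_obs()["position"])
cv2.imwrite("pics/w5.png",camera("wrist")[:,:,::-1])
E
```

```text
[ 0.56820388 -0.04469258  0.23024986]
```

View pics/w5.png

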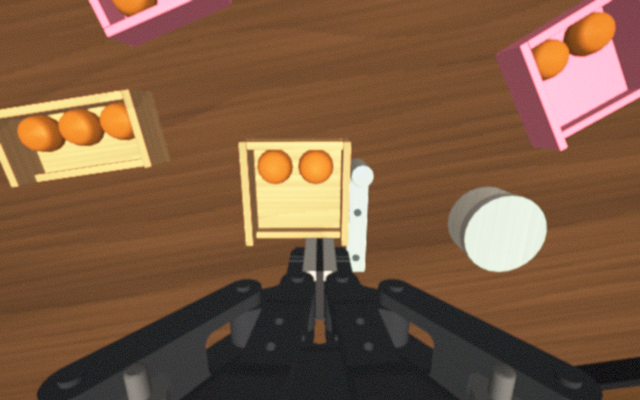

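The tray's rim runs from (240,142) and (350,141) at the back to (348,246) and (248,246) at the front. The post is at (362,176), the rail end at (359,270), and both bystanders are untouched.

```bash
python3 - <<'E'
from h import *
import cv2
im=cv2.imread("pics/w5.png")
from numpy import degrees as D
# right wall outer edge, subpixel: strongest drop in brightness per row
g=cv2.GaussianBlur(im,(3,3),0).astype(float)[:,:,2]
P={k:ray("wrist",v,z) for k,v,z in [("A",(240,142),.045),("B",(351,141),.045),("C",(348.5,246),.045),("D",(247,246),.045),("post",(362,176),.055),("rail",(359,270.5),.025)]}
ang=lambda a,b:D(np.arctan2(*(P[b]-P[a])[::-1])).round(1)
print(P,ang("B","C"),ang("A","D"),ang("A","B")-90,ang("D","C")-90,ang("post","rail"))
c=sum(P[k] for k in "ABCD")/4;e=np.array([np.cos(-.1745),np.sin(-.1745)]);n=np.array([-e[1],e[0]])
for p in([.571,.0007],P["post"]): print((c-p)@e,(c-p)@n)
print([((P[k]-P["post"])@n).round(4) for k in("B","C","rail")])
E
```

```text
{'A': array([ 0.51450783, -0.11996845]), 'B': array([ 0.53442836, -0.00391439]), 'C': array([ 0.6535176 , -0.02490999]), 'D': array([ 0.63239989, -0.1416572 ]), 'post': array([0.57165871, 0.00122387]), 'rail': array([ 0.69866729, -0.01648127])} -10.0 -10.4 -9.700000000000003 -10.299999999999997 -7.9
0.02524855348232441 -0.06999189546814572
0.02469079963526947 -0.07062217021181784
[np.float64(-0.0115), np.float64(-0.0115), np.float64(0.0046)]
```

```bash
python3 - <<'E'
from h import *
import cv2
im=cv2.imread("pics/w5.png");g=cv2.cvtColor(im,cv2.COLOR_BGR2GRAY)
H=[]
for u,v in((357,212),(356,257)):
    w=255-g[v-6:v+7,u-5:u+6].astype(float);w=np.clip(w-120,0,None);print(w.max())
    yy,xx=np.mgrid[v-6:v+7,u-5:u+6];H.append(((w*xx).sum()/w.sum(),(w*yy).sum()/w.sum()))
a,b=[ray("wrist",h,.025) for h in H];d=b-a
print(H,a,b,np.degrees(np.arctan2(d[1],d[0])),np.linalg.norm(d))
E
```

```text
24.0
23.0
[(np.float64(357.01749271137027), np.float64(212.1807580174927)), (np.float64(355.3541666666667), np.float64(257.43055555555554))] [ 0.62105064 -0.007697  ] [ 0.67978043 -0.01837704] -10.3066394980335 0.05969297455122388
```

```bash
python3 -c "
from workcell import *
print(hand_in())"
```

```text
the job is handed in; nothing more can be done
None
```

I turned the square tray a quarter turn anticlockwise round the post, its low front now facing along the rail, and handed the job in at about 10 s; its side measured within about 0.5 mm and 0.5° of flush with the post and rail, and the long tray and tin were not touched.

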